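# Index the vial carousel against its backlash

### The arm

A 6-joint arm with a two-finger parallel gripper is mounted at the origin on the work surface; the furniture and walls round the work are solid. World frame = base frame: x ahead of the robot, y to its left, z up, the work surface at z = 0. Lengths are in m, angles in degrees, forces in N, time in s.
With the tool pointing down it reaches from about 0.35 to 0.875 m from the base axis. Payload 4.2 kg.
Tool frame: the origin (TCP) lies midway between the tips of the shut fingers; the grasp point (between the pads) lies 19 mm behind it; z points along the fingers, y is the line along which they close (so a half turn about z gives the same grasp; the last joint's range is limited). The gripper opens to 87 mm and grips with 3 to 60 N. Pads are 19 mm wide; open, the fingers measure 117 mm over their backs; the gripper's body (75 mm by 190 mm) begins 51 mm behind the grasp point.
Start: joints at [-53.594, 22.042, 0.453, 0, -68.411, -14.817], TCP at [0.23, -0.581, 0.223] pointing down, gripper open.
Joint ranges: [-179.83, 179.83], [-69.29, 118.12], [-61.27, 80.66], [-181.25, 117.63], [-171.15, -9.14], [-177.46, 177.46]. Speed limits (degrees/s): [159.86, 159.86, 180, 180, 180, 180].

### API

Orientations are given as a 3x3 rotation matrix whose columns are the frame's x, y, z axes.
In Python, from station import sense, capture, camera_params, finish_job gives the robot as it stands.
- The arm moves only by the tool drive_tool, never from a script. Its argument "rows" is a list of rows, each an object of numbers: "tx", "ty", "tz": the shift along the tool's x, y, z in cm; "ax", "ay", "az": the turn, a rotation vector about the tool's x, y, z in rad; "claw": the finger opening in cm, from 0 to 8.7. In form: [{"tx": .., "ty": .., "tz": .., "ax": .., "ay": .., "az": .., "claw": ..}, ...]. A call has 1 to 10 rows; each row shifts and turns the commanded pose from where the row before left it, along the tool's axes as they then stand; what a row does not reach is not made up. A row lasts 1/12 s, in which the tool goes at most 41.7 mm and 7.16 degrees, less where a joint would pass 70% of its speed; a pose out of reach is approached as far as the arm can. A call with a gripper value outside its range is refused whole. The fingers move at their own pace and stop on an object; the grip force is fixed at half the most. Time passes only in rows, so rows that do not move let the fingers close. It gives the time, the measured TCP pose, the force, the opening and the grip force at its end, in the units of the state.
- sense(): the state, without advancing time (a new reading comes with each control period).
- capture(name): name is "scene" or "top" or "wrist"; returns (picture, depth): 420x560x3 uint8, red, green, blue; 420x560 float32, m along the optical axis (not along the pixel's ray), 0 where there is no reading.
- camera_params(name): a dict with "intrinsics" (3x3 intrinsics, pixels), "k1" (the pictures are not rectified: a ray, as slopes to the right and down, at radius r is drawn at 1 + k1 r^2 times it, then the intrinsics apply), "R" (3x3) and "t" (3): a world point X has camera coordinates R X + t; the wrist camera has in their place "tool_from_camera" (4x4, takes a point from camera to tool coordinates, whose origin is the TCP and whose axes are the flange's). Camera axes: x right, y down, z forward; pixel columns grow to the right and rows downward; lengths in m; the calibration is good to about 2 mm. A picture is of the moment at which its call begins: read the wrist's pose just before it. camera_params takes no time and is no camera call.
- finish_job(): hands the job in; it is judged then, once.
The state is a dict: "time_s": time; "joints": joint angles; "joint_velocities": joint speeds; "effort": joint torques, N m; "tcp_pos": TCP position; "ee_rot": TCP orientation; "wrist_force": force on the tool from outside, world axes, zero at the start; "moment": the same for the moment, N m; "gripper_width": opening from 0.0 (shut) to 1.0 (fully open); "gripper_force": force on a finger pad.
Only numpy, scipy, OpenCV 4.12 (cv2) and the standard library are available. Lean on these libraries where they do the work, as an engineer would, in place of code of your own. Each camera call takes 0.05 s, during which the arm holds its last target. There are 200 camera calls.

### The job

Crank the vial carousel anticlockwise (seen from above) past its mark until you feel it rest lightly against the hidden rubber stop, holding it there about half a second. Then come back clockwise until the carousel's red line stands at the red pointer with the drive's slack taken up, so that the white line on the handwheel lines up with them too. Let go, and leave the things around it where they are.

Things in the scene. Friction and masses are not known exactly. Their poses are not given: they have to be found in the camera images.
- sampler: fixed round white base, 208 mm across, 40 mm high; origin on the carousel's axis at table height, red pointer on its -x side, z up. Hidden inside is a firm rubber stop that the carousel, turning anticlockwise, meets at an unknown angle 0.35 to 0.85 rad past the pointer mark. It yields only about 1 mm for 10 N, 60 mm off the axis; 15 N on it (18 N at the crank beyond the running load) is too much
- carousel (a joint): angle of the aluminium disc (180 mm across, its top at 48 mm, small capped vials round its edge up to 67 mm high), rad: 0 when its red line is at the red pointer, growing clockwise seen from above. Friction holds it where it is left; 2 to 3 N at the crank moves it. The handwheel drives it
- handwheel (a joint): angle of the black handwheel (124 mm across, coaxial above the disc, rim top at 97 mm) relative to the carousel, rad, growing clockwise from above: the drive's slack. It runs nearly free (0.4 N at the crank) from -0.4, where it begins to drive the carousel anticlockwise, to 0, where it drives it clockwise and its white line stands over the carousel's red line
- crank_center (a point): centre, 122 mm up, of the upright red crank handle on the handwheel: a free-spinning round pin 16 mm thick, 98 to 146 mm above the table, 50 mm from the axis, opposite the wheel's white line (so on the base's +x side when both joints read 0). It spins on its own axis, so a gripper holding it may keep its heading while going round
- beaker_center (a point): small clear beaker, 48 mm across, 58 mm high, centre; bystander
- petri_center (a point): petri dish, 72 mm across, 15 mm high, centre; bystander
- timer_center (a point): small white timer with red buttons, 62 x 64 x 19 mm, centre; bystander
- tape_center (a point): roll of tape lying flat, 64 mm across, 19 mm high, centre; bystander

How it is judged:
By the outcome, as a careful person would: the job done as asked, in the order asked, and still so for the second after the job is handed in, with the robot touching nothing.
It also fails if it takes over 70 s, if anything falls off the work surface, if the arm or the gripper's body presses on something with over 40 N, if the wrist force passes 120 N, or if a joint passes its speed limit or range.

## Working session

There is one attempt and no reset: what is moved stays moved. The work goes in short steps, Python scripts to look and compute and a tool call to move; the robot and the scene stay as the last step left them, time stands still between calls to the robot, and variables do not carry over. Pictures are saved under pics/ and viewed, at most 10 in all, crops included, and the job is handed in when it is done.

Besides the shell and the picture viewer there is one more tool, called as name(argument=value, ...) on one line, values as JSON. drive_tool: Moves the arm, as the interface text tells. Its arguments: {"type":"object","properties":{"rows":{"type":"array"}},"required":["rows"]}

```bash
ls; mkdir -p pics
python3 - <<'E'
from station import *
import cv2,numpy as np
s=sense();print(s)
for n in("top","scene"):
    p,d=capture(n);cv2.imwrite(f"pics/{n}0.png",p[:,:,::-1]);np.savez(f"pics/{n}0.npz",p=p,d=d);print(camera_params(n))
E
```

```text
pics
{'time_s': 0.0, 'joints': array([-5.35960740e+01,  2.20911229e+01,  3.79139421e-01, -2.80066225e-02,
       -6.84122491e+01, -1.48156598e+01]), 'joint_velocities': array([ 0.00886168,  0.03684851, -0.00734993, -0.05337942, -0.02523297,
       -0.01150463]), 'effort': array([ 2.93311768e-04, -3.90662813e+01,  1.87396753e+01,  4.22009066e+00,
        1.08965955e-02, -1.83536749e-04]), 'tcp_pos': array([ 0.22973539, -0.58058806,  0.22145398]), 'ee_rot': array([[-9.29918140e-01, -3.67765421e-01, -9.20962807e-04],
       [-3.67766556e-01,  9.29915964e-01,  2.01484840e-03],
       [ 1.15426445e-04,  2.21234340e-03, -9.99997546e-01]]), 'wrist_force': array([ 0.3122883 , -0.52735204,  0.90365567]), 'moment': array([ 0.0215638 , -0.05294851, -0.0061397 ]), 'gripper_force': 0.0, 'gripper_width': 1.0006071106451289}
{'intrinsics': array([[506.99998534,   0.        , 270.24758034],
       [  0.        , 506.99998534, 216.00000511],
       [  0.        ,   0.        ,   1.        ]]), 'k1': -0.16224032034342534, 'R': array([[ 0.01426798, -0.99988342, -0.00543828],
       [-0.99284326, -0.01352216, -0.11865674],
       [ 0.11856937,  0.00709235, -0.99292044]]), 't': array([-0.0398114 ,  0.56316092,  1.04186313])}
{'intrinsics': array([[466.51970567,   0.        , 278.95023838],
       [  0.        , 466.51970567, 212.23955109],
       [  0.        ,   0.        ,   1.        ]]), 'k1': -0.1348906610118416, 'R': array([[-0.53560847, -0.84438438, -0.01177211],
       [-0.50303679,  0.33022053, -0.79869167],
       [ 0.67829016, -0.42186422, -0.60162532]]), 't': array([0.25970599, 0.36142914, 0.70330767])}
```

View pics/top0.png

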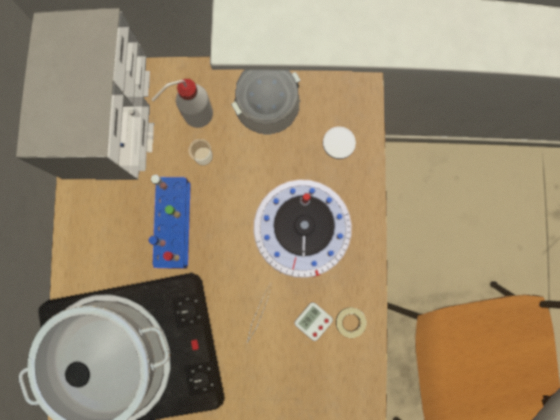

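View pics/scene0.png

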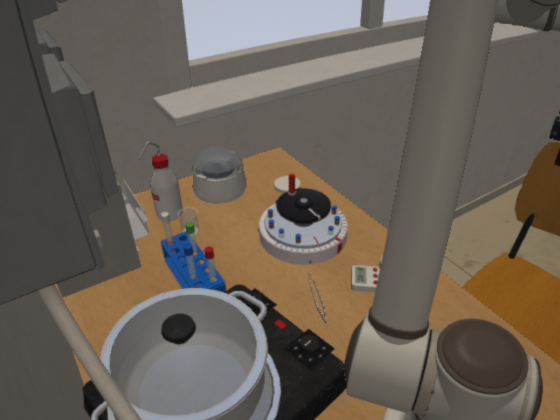

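The top picture shows the sampler at about (303,228), the pointer at (318,272), the carousel's red line at (294,264), the white line just below the hub and the crank at (306,200). The carousel is about +0.5 rad clockwise of the mark, with bystanders well clear. Next I measure these.

```bash
cat > h.py <<'E'
import numpy as np,cv2
from station import *
def ray(P,uv):
    K=P["intrinsics"];k=P["k1"]
    q=cv2.undistortPoints(np.array(uv,float).reshape(-1,1,2),K,np.array([k,0,0,0.])).reshape(-1,2)
    return np.c_[q,np.ones(len(q))]
def toplane(P,uv,z,R=None,t=None):
    R=P["R"] if R is None else R; t=P["t"] if t is None else t
    d=ray(P,uv)@R; c=-R.T@t
    return c+d*((z-c[2])/d[:,2])[:,None]
def wristRt(P,s):
    T=np.array(P["tool_from_camera"]);A=np.eye(4);A[:3,:3]=s["ee_rot"];A[:3,3]=s["tcp_pos"]
    M=np.linalg.inv(A@T);return M[:3,:3],M[:3,3]
def circ(p):
    A=np.c_[2*p[:,:2],np.ones(len(p))];b=(p[:,:2]**2).sum(1)
    x=np.linalg.lstsq(A,b,rcond=None)[0];return x[:2],np.sqrt(x[2]+x[:2]@x[:2])
def red(p):
    h=cv2.cvtColor(p,cv2.COLOR_RGB2HSV);return ((h[...,0]<8)|(h[...,0]>172))&(h[...,1]>110)&(h[...,2]>60)
E
python3 - <<'E'
from h import *
P=camera_params("top");p=np.load("pics/top0.npz")["p"]
h=cv2.cvtColor(p,cv2.COLOR_RGB2HSV)
roi=np.zeros(p.shape[:2],bool);roi[165:290,240:365]=1
blk=((h[...,2]<75)&roi).astype(np.uint8)
n,l,st,c=cv2.connectedComponentsWithStats(blk)
i=1+np.argmax(st[1:,4]);print(st[i])
ct=max(cv2.findContours((l==i).astype(np.uint8),cv2.RETR_EXTERNAL,cv2.CHAIN_APPROX_NONE)[0],key=len)
hull=cv2.convexHull(ct)
print("wheel",circ(toplane(P,ct.reshape(-1,2),.097)))
wood=(h[...,1]>70)&(h[...,0]>8)&(h[...,0]<25)
base=((~wood)&roi).astype(np.uint8);n,l,st,c=cv2.connectedComponentsWithStats(base);i=l[228,303]
ct=cv2.convexHull(max(cv2.findContours((l==i).astype(np.uint8),cv2.RETR_EXTERNAL,cv2.CHAIN_APPROX_NONE)[0],key=len))
print("base",circ(toplane(P,ct.reshape(-1,2),.04)))
n,l,st,c=cv2.connectedComponentsWithStats((red(p)&roi).astype(np.uint8))
for i in range(1,n):print(st[i],c[i],[toplane(P,c[i],z)[0].round(4) for z in(.04,.048,.146)])
E
```

```text
[ 275  197   59   58 2437]
wheel (array([ 0.54001397, -0.09944702]), np.float64(0.053630189808197996))
base (array([ 0.53933566, -0.09977918]), np.float64(0.10427898399484287))
[303 194   8   8  48] [306.10416667 197.375     ] [array([ 0.6036, -0.1074,  0.04  ]), array([ 0.6024, -0.1069,  0.048 ]), array([ 0.5869, -0.1006,  0.146 ])]
[316 271   3   5  10] [316.6 273.3] [array([ 0.4438, -0.1304,  0.04  ]), array([ 0.4438, -0.1297,  0.048 ]), array([ 0.4431, -0.1213,  0.146 ])]
```

drive_tool(rows=[{"tz":-2,"az":0.0943},{"tz":-2,"az":0.0943},{"tz":-2,"az":0.0943},{"tz":-2,"az":0.0943},{"tx":-1.5,"ty":2.4},{"tx":-1.5,"ty":2.4},{"tx":-2,"ty":3},{"tx":-2,"ty":3},{"tx":-2,"ty":3},{"tx":-2,"ty":3}])

```text
invalid input at $.rows[0]: expected keys tx, ty, tz, ax, ay, az, claw
```

drive_tool(rows=[{"tx":-2,"ty":3},{"tx":-2,"ty":3},{"tx":-2,"ty":3},{"tx":-2,"ty":3},{"tx":-2,"ty":3},{"tx":-2,"ty":3},{"tx":-1,"ty":2},{"tx":-1,"ty":2},{},{}])

```text
invalid input at $.rows[0]: expected keys tx, ty, tz, ax, ay, az, claw
```

Run:
```python
from h import *
s=sense();p,d=capture("wrist");P=camera_params("wrist");cv2.imwrite("pics/w1.png",p[:,:,::-1]);print(P,s["time_s"],s["tcp_pos"],s["ee_rot"].round(4),s["wrist_force"])
np.savez("pics/w1.npz",p=p,tcp=s["tcp_pos"],R=s["ee_rot"])
```

```text
{'intrinsics': array([[320.34724533,   0.        , 276.05400143],
       [  0.        , 320.34724533, 211.89069798],
       [  0.        ,   0.        ,   1.        ]]), 'k1': -0.042778790945628566, 'tool_from_camera': array([[ 7.97808650e-04, -9.52578691e-01, -3.04291310e-01,
         8.43686455e-02],
       [ 9.99999677e-01,  7.89896978e-04,  1.49098452e-04,
        -2.38285515e-04],
       [ 9.83307784e-05, -3.04291331e-01,  9.52579013e-01,
        -1.60888027e-01],
       [ 0.00000000e+00,  0.00000000e+00,  0.00000000e+00,
         1.00000000e+00]])} 0.1 [ 0.229794   -0.58064265  0.22156011] [[-9.299e-01 -3.678e-01 -8.000e-04]
 [-3.678e-01  9.299e-01  1.800e-03]
 [ 1.000e-04  2.000e-03 -1.000e+00]] [-0.74366697 -0.78465493  0.42465753]
```

View pics/w1.png

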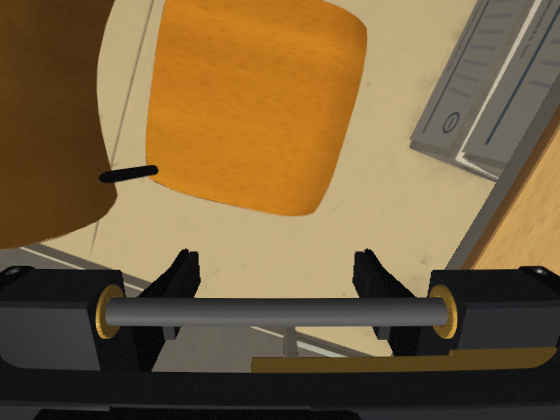

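All keys are required; the wrist picture shows only the chair and floor, since the arm has not moved. I resend with full rows.

drive_tool(rows=[{"tx":0,"ty":0,"tz":-2,"ax":0,"ay":0,"az":0.0943,"claw":8.7},{"tx":0,"ty":0,"tz":-2,"ax":0,"ay":0,"az":0.0943,"claw":8.7},{"tx":0,"ty":0,"tz":-2,"ax":0,"ay":0,"az":0.0943,"claw":8.7},{"tx":0,"ty":0,"tz":-2,"ax":0,"ay":0,"az":0.0943,"claw":8.7},{"tx":-1.5,"ty":2,"tz":0,"ax":0,"ay":0,"az":0,"claw":8.7},{"tx":-2,"ty":3,"tz":0,"ax":0,"ay":0,"az":0,"claw":8.7},{"tx":-2,"ty":3,"tz":0,"ax":0,"ay":0,"az":0,"claw":8.7},{"tx":-2.2,"ty":3,"tz":0,"ax":0,"ay":0,"az":0,"claw":8.7},{"tx":-2.2,"ty":3,"tz":0,"ax":0,"ay":0,"az":0,"claw":8.7},{"tx":-2.2,"ty":3,"tz":0,"ax":0,"ay":0,"az":0,"claw":8.7}])

```text
time_s: 0.98
tcp_pos: [0.3515, -0.4096, 0.3024]
ee_rot: [[-1.0, 0.001, -0.0], [0.001, 1.0, 0.0], [0.0, 0.0, -1.0]]
wrist_force: [1.2, 0.2, -0.3]
gripper_width: 0.998
gripper_force: 0.0
```

drive_tool(rows=[{"tx":-2.6,"ty":3.2,"tz":0,"ax":0,"ay":0,"az":0,"claw":8.7},{"tx":-2.6,"ty":3.2,"tz":0,"ax":0,"ay":0,"az":0,"claw":8.7},{"tx":-2.6,"ty":3.2,"tz":0,"ax":0,"ay":0,"az":0,"claw":8.7},{"tx":-2.6,"ty":3.2,"tz":0,"ax":0,"ay":0,"az":0,"claw":8.7},{"tx":-2.6,"ty":3.2,"tz":0,"ax":0,"ay":0,"az":0,"claw":6},{"tx":-2.6,"ty":3.2,"tz":0,"ax":0,"ay":0,"az":0,"claw":6},{"tx":-2.6,"ty":3.2,"tz":0,"ax":0,"ay":0,"az":0,"claw":6},{"tx":-2.6,"ty":3.2,"tz":0,"ax":0,"ay":0,"az":0,"claw":6},{"tx":-2.6,"ty":3.4,"tz":0,"ax":0,"ay":0,"az":0,"claw":6},{"tx":0,"ty":2,"tz":0,"ax":0,"ay":0,"az":0,"claw":6}])

```text
time_s: 1.82
tcp_pos: [0.5876, -0.0988, 0.3006]
ee_rot: [[-1.0, -0.002, -0.001], [-0.002, 1.0, 0.0], [0.001, 0.0, -1.0]]
wrist_force: [1.1, -0.2, -0.2]
gripper_width: 0.713
gripper_force: 0.0
```

drive_tool(rows=[{"tx":0,"ty":0,"tz":0,"ax":0,"ay":0,"az":0,"claw":6},{"tx":0,"ty":0,"tz":0,"ax":0,"ay":0,"az":0,"claw":6},{"tx":0,"ty":0,"tz":0,"ax":0,"ay":0,"az":0,"claw":6}])

```text
time_s: 2.07
tcp_pos: [0.5841, -0.1026, 0.3025]
ee_rot: [[-1.0, 0.001, -0.0], [0.001, 1.0, -0.0], [0.0, -0.0, -1.0]]
wrist_force: [1.0, -0.2, -0.3]
gripper_width: 0.688
gripper_force: 0.0
```

Run:
```python
from h import *
s=sense();p,d=capture("wrist");cv2.imwrite("pics/w2.png",p[:,:,::-1]);print(s["time_s"],s["tcp_pos"],s["ee_rot"].round(4),s["wrist_force"])
np.savez("pics/w2.npz",p=p,tcp=s["tcp_pos"],R=s["ee_rot"])
```

```text
2.0667 [ 0.58411836 -0.10260141  0.30246636] [[-1.e+00  5.e-04 -5.e-04]
 [ 5.e-04  1.e+00 -2.e-04]
 [ 5.e-04 -2.e-04 -1.e+00]] [ 0.99236677 -0.17731161 -0.32536003]
```

View pics/w2.png

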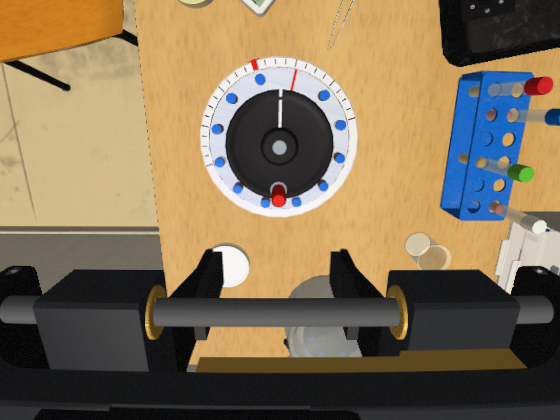

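The wrist picture shows the whole sampler: hub at (280,148), pointer (255,65), red line (295,78), white line (280,105), crank top (279,199).

```bash
cat > m.py <<'E'
from h import *
def meas(p,s,verbose=1):
    P=camera_params("wrist");R,t=wristRt(P,s);f=lambda uv,z:toplane(P,uv,z,R,t)
    h=cv2.cvtColor(p,cv2.COLOR_RGB2HSV);roi=np.zeros(p.shape[:2],bool);roi[50:235,190:370]=1
    out={}
    wood=(h[...,1]>70)&(h[...,0]>8)&(h[...,0]<25)
    big=lambda m:max(cv2.findContours(m.astype(np.uint8),cv2.RETR_EXTERNAL,cv2.CHAIN_APPROX_NONE)[0],key=cv2.contourArea)
    c,r=circ(f(cv2.convexHull(big((~wood)&roi)).reshape(-1,2),.04));print("base",c,r)
    c2,r2=circ(f(big((h[...,2]<70)&roi).reshape(-1,2),.097));print("wheel",c2,r2)
    n,l,st,cc=cv2.connectedComponentsWithStats((red(p)&roi).astype(np.uint8))
    for i in range(1,n):
        if st[i,4]<8: continue
        q=[f(cc[i],z)[0,:2] for z in(.04,.048,.146)]
        print("red",st[i],cc[i].round(1),*[np.r_[v,np.linalg.norm(v-c),np.degrees(np.arctan2(*(v-c)[::-1]))].round(4) for v in q])
    w=(h[...,1]<60)&(h[...,2]>140)
    # white line: bright pixels within wheel radius .02-.045 at z=.097
    v,u=np.nonzero(roi);X=f(np.c_[u,v],.097)[:,:2]-c;rr=np.hypot(*X.T);m=w[v,u]&(rr>.022)&(rr<.05)&(X[:,0]<.01)
    d=X[m];print("white",m.sum(),np.degrees(np.arctan2(d[:,1].mean(),d[:,0].mean())))
E
python3 - <<'E'
from m import *
z=np.load("pics/w2.npz");meas(z["p"],dict(tcp_pos=z["tcp"],ee_rot=z["R"]))
E
```

```text
base [ 0.53907447 -0.09976403] 0.1027488227971324
wheel [ 0.53775618 -0.0996156 ] 0.05879656206342771
red [250  59   8  11  57] [253.9  63.9] [ 4.4560e-01 -1.2990e-01  9.8200e-02 -1.6211e+02] [ 4.46600e-01 -1.29400e-01  9.71000e-02 -1.62212e+02] [ 4.592000e-01 -1.231000e-01  8.320000e-02 -1.636865e+02]
red [291  69   6  22  40] [293.4  79.2] [ 4.632000e-01 -8.160000e-02  7.800000e-02  1.665211e+02] [ 4.639000e-01 -8.200000e-02  7.730000e-02  1.666902e+02] [ 4.724000e-01 -8.690000e-02  6.790000e-02  1.690709e+02]
red [271 185  15  22 267] [278.1 195.6] [ 0.6116 -0.1001  0.0726 -0.2762] [ 0.6095 -0.1002  0.0705 -0.3257] [ 0.5837 -0.1008  0.0446 -1.311 ]
white 96 178.67056860737605
```

drive_tool(rows=[{"tx":-0.5,"ty":0.15,"tz":2,"ax":0,"ay":0,"az":0,"claw":5},{"tx":0,"ty":0,"tz":3.5,"ax":0,"ay":0,"az":0,"claw":5},{"tx":0,"ty":0,"tz":3.5,"ax":0,"ay":0,"az":0,"claw":5},{"tx":0,"ty":0,"tz":2.5,"ax":0,"ay":0,"az":0,"claw":5},{"tx":0,"ty":0,"tz":2,"ax":0,"ay":0,"az":0,"claw":5},{"tx":0,"ty":0,"tz":0,"ax":0,"ay":0,"az":0,"claw":5},{"tx":0,"ty":0,"tz":0,"ax":0,"ay":0,"az":0,"claw":5}])

```text
time_s: 2.7
tcp_pos: [0.5889, -0.102, 0.1673]
ee_rot: [[-1.0, 0.002, -0.002], [0.002, 1.0, -0.001], [0.002, -0.001, -1.0]]
wrist_force: [-0.6, -0.3, 1.0]
gripper_width: 0.576
gripper_force: 0.0
```

Run:
```python
from m import *
s=sense();p,d=capture("wrist");cv2.imwrite("pics/w3.png",p[:,:,::-1]);print(s["time_s"],s["tcp_pos"],s["ee_rot"].round(4),s["wrist_force"])
```

```text
2.7 [ 0.58890406 -0.10204104  0.16734747] [[-1.0e+00  1.9e-03 -1.7e-03]
 [ 1.9e-03  1.0e+00 -7.0e-04]
 [ 1.7e-03 -7.0e-04 -1.0e+00]] [-0.625732   -0.32742202  1.01486421]
```

View pics/w3.png

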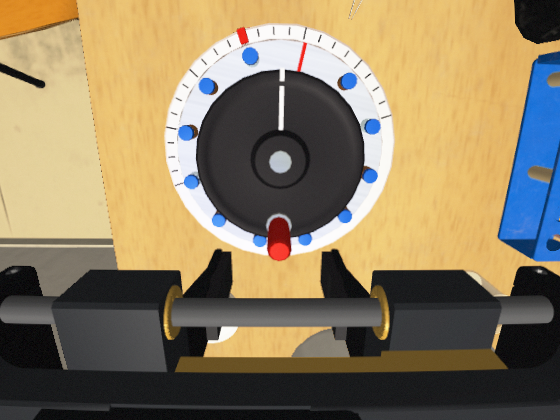

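The fingers straddle the red pin (277,240) centrally. I descend and grip.

drive_tool(rows=[{"tx":0,"ty":0,"tz":2.5,"ax":0,"ay":0,"az":0,"claw":5},{"tx":0,"ty":0,"tz":2.5,"ax":0,"ay":0,"az":0,"claw":5},{"tx":0,"ty":0,"tz":1.0,"ax":0,"ay":0,"az":0,"claw":5},{"tx":0,"ty":0,"tz":0,"ax":0,"ay":0,"az":0,"claw":3},{"tx":0,"ty":0,"tz":0,"ax":0,"ay":0,"az":0,"claw":1.8},{"tx":0,"ty":0,"tz":0,"ax":0,"ay":0,"az":0,"claw":1.0},{"tx":0,"ty":0,"tz":0,"ax":0,"ay":0,"az":0,"claw":1.0},{"tx":0,"ty":0,"tz":0,"ax":0,"ay":0,"az":0,"claw":1.0},{"tx":0,"ty":0,"tz":0,"ax":0,"ay":0,"az":0,"claw":1.0},{"tx":0,"ty":0,"tz":0,"ax":0,"ay":0,"az":0,"claw":1.0}])

```text
time_s: 3.58
tcp_pos: [0.5899, -0.1007, 0.1084]
ee_rot: [[-1.0, 0.0, 0.001], [0.0, 1.0, -0.0], [-0.001, -0.0, -1.0]]
wrist_force: [-0.5, 0.6, 1.9]
gripper_width: 0.175
gripper_force: 30.0
```

drive_tool(rows=[{"tx":0,"ty":0,"tz":0,"ax":0,"ay":0,"az":0,"claw":1.0},{"tx":0,"ty":0,"tz":0,"ax":0,"ay":0,"az":0,"claw":1.0},{"tx":0,"ty":0,"tz":0,"ax":0,"ay":0,"az":0,"claw":1.0}])

```text
time_s: 3.83
tcp_pos: [0.59, -0.1007, 0.1083]
ee_rot: [[-1.0, 0.0, 0.001], [0.0, 1.0, -0.0], [-0.001, -0.0, -1.0]]
wrist_force: [-1.6, 0.3, 4.5]
gripper_width: 0.17
gripper_force: 30.0
```

drive_tool(rows=[{"tx":0.01,"ty":0.404,"tz":0,"ax":0,"ay":0,"az":0,"claw":1.0},{"tx":0.04,"ty":0.402,"tz":0,"ax":0,"ay":0,"az":0,"claw":1.0},{"tx":0.073,"ty":0.397,"tz":0,"ax":0,"ay":0,"az":0,"claw":1.0},{"tx":0.104,"ty":0.39,"tz":0,"ax":0,"ay":0,"az":0,"claw":1.0},{"tx":0.134,"ty":0.381,"tz":0,"ax":0,"ay":0,"az":0,"claw":1.0},{"tx":0,"ty":0,"tz":0,"ax":0,"ay":0,"az":0,"claw":1.0},{"tx":0,"ty":0,"tz":0,"ax":0,"ay":0,"az":0,"claw":1.0}])

```text
time_s: 4.42
tcp_pos: [0.5863, -0.0804, 0.1082]
ee_rot: [[-1.0, -0.0, 0.001], [-0.0, 1.0, -0.0], [-0.001, -0.0, -1.0]]
wrist_force: [-0.0, -0.3, 6.1]
gripper_width: 0.173
gripper_force: 30.0
```

drive_tool(rows=[{"tx":0.165,"ty":0.369,"tz":0,"ax":0,"ay":0,"az":0,"claw":1.0},{"tx":0.194,"ty":0.354,"tz":0,"ax":0,"ay":0,"az":0,"claw":1.0},{"tx":0.221,"ty":0.338,"tz":0,"ax":0,"ay":0,"az":0,"claw":1.0},{"tx":0.248,"ty":0.319,"tz":0,"ax":0,"ay":0,"az":0,"claw":1.0}])

```text
time_s: 4.75
tcp_pos: [0.5785, -0.0673, 0.1083]
ee_rot: [[-1.0, -0.0, 0.002], [-0.0, 1.0, -0.001], [-0.002, -0.001, -1.0]]
wrist_force: [1.9, -2.9, 4.8]
gripper_width: 0.173
gripper_force: 30.0
```

drive_tool(rows=[{"tx":0.272,"ty":0.299,"tz":0,"ax":0,"ay":0,"az":0,"claw":1.0},{"tx":0.295,"ty":0.275,"tz":0,"ax":0,"ay":0,"az":0,"claw":1.0},{"tx":0.235,"ty":0.19,"tz":0,"ax":0,"ay":0,"az":0,"claw":1.0},{"tx":0.123,"ty":0.089,"tz":0,"ax":0,"ay":0,"az":0,"claw":1.0}])

```text
time_s: 5.08
tcp_pos: [0.5691, -0.0585, 0.1082]
ee_rot: [[-1.0, -0.0, 0.002], [-0.0, 1.0, -0.001], [-0.002, -0.001, -1.0]]
wrist_force: [1.6, -3.3, 4.5]
gripper_width: 0.179
gripper_force: 30.0
```

Run:
```python
from m import *
c=np.array([.5393,-.0998])
s=sense();d=s["tcp_pos"][:2]-c;print(s["time_s"],s["tcp_pos"],np.hypot(*d),np.arctan2(d[1],d[0]),s["wrist_force"])
p,_=capture("wrist");cv2.imwrite("pics/w4.png",p[:,:,::-1])
P=camera_params("wrist");R,t=wristRt(P,s)
n,l,st,cc=cv2.connectedComponentsWithStats(red(p).astype(np.uint8))
for i in range(1,n):
  if st[i,4]>8:print(st[i],cc[i],toplane(P,cc[i],.048,R,t)[0]-np.r_[c,0])
```

```text
5.0833 [ 0.56905891 -0.05849463  0.10824678] 0.050908996872886 0.9464696617828232 [ 1.60635352 -3.3477906   4.47705058]
[160  38  16  21 210] [167.52857143  48.33333333] [-0.09213637 -0.02763628  0.048     ]
[141  75  21  30 136] [151.16176471  89.80882353] [-0.06739233 -0.04065574  0.048     ]
[ 259  248   34   51 1400] [275.85714286 275.45      ] [0.06804087 0.04092116 0.048     ]
```

View pics/w4.png

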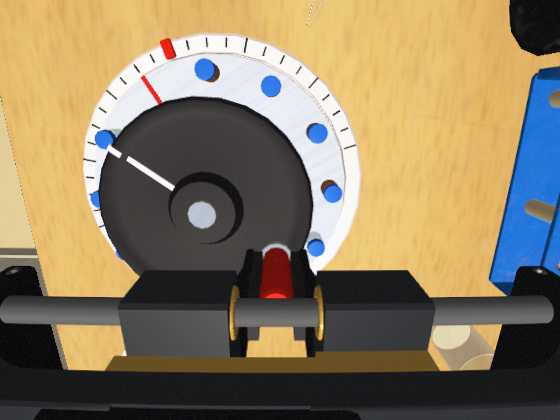

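The red line (151,90) has passed the pointer (168,48) anticlockwise, by about 0.25 rad; the crank is firmly held, with a running load near 3 N. I go close to the earliest stop angle, then in 1 mm steps.

drive_tool(rows=[{"tx":0.1,"ty":0.072,"tz":0,"ax":0,"ay":0,"az":0,"claw":1.0},{"tx":0.1,"ty":0.069,"tz":0,"ax":0,"ay":0,"az":0,"claw":1.0},{"tx":0.085,"ty":0.055,"tz":0,"ax":0,"ay":0,"az":0,"claw":1.0},{"tx":0.043,"ty":0.026,"tz":0,"ax":0,"ay":0,"az":0,"claw":1.0}])

```text
time_s: 5.47
tcp_pos: [0.566, -0.0564, 0.1083]
ee_rot: [[-1.0, -0.0, 0.002], [-0.0, 1.0, -0.001], [-0.002, -0.001, -1.0]]
wrist_force: [2.0, -2.8, 4.6]
gripper_width: 0.178
gripper_force: 30.0
```

drive_tool(rows=[{"tx":0.043,"ty":0.026,"tz":0,"ax":0,"ay":0,"az":0,"claw":1.0},{"tx":0.043,"ty":0.025,"tz":0,"ax":0,"ay":0,"az":0,"claw":1.0}])

```text
time_s: 5.63
tcp_pos: [0.5652, -0.056, 0.1082]
ee_rot: [[-1.0, -0.0, 0.003], [-0.0, 1.0, -0.001], [-0.003, -0.001, -1.0]]
wrist_force: [1.5, -3.7, 5.2]
gripper_width: 0.176
gripper_force: 30.0
```

drive_tool(rows=[{"tx":0.044,"ty":0.024,"tz":0,"ax":0,"ay":0,"az":0,"claw":1.0},{"tx":0.044,"ty":0.023,"tz":0,"ax":0,"ay":0,"az":0,"claw":1.0}])

```text
time_s: 5.8
tcp_pos: [0.5644, -0.0555, 0.1083]
ee_rot: [[-1.0, -0.0, 0.003], [-0.0, 1.0, -0.001], [-0.003, -0.001, -1.0]]
wrist_force: [1.9, -3.0, 5.4]
gripper_width: 0.176
gripper_force: 30.0
```

drive_tool(rows=[{"tx":0.045,"ty":0.023,"tz":0,"ax":0,"ay":0,"az":0,"claw":1.0},{"tx":0.045,"ty":0.022,"tz":0,"ax":0,"ay":0,"az":0,"claw":1.0}])

```text
time_s: 5.97
tcp_pos: [0.5635, -0.055, 0.1083]
ee_rot: [[-1.0, -0.0, 0.003], [-0.0, 1.0, -0.001], [-0.003, -0.001, -1.0]]
wrist_force: [1.2, -3.6, 4.5]
gripper_width: 0.176
gripper_force: 30.0
```

drive_tool(rows=[{"tx":0.045,"ty":0.022,"tz":0,"ax":0,"ay":0,"az":0,"claw":1.0},{"tx":0.045,"ty":0.021,"tz":0,"ax":0,"ay":0,"az":0,"claw":1.0}])

```text
time_s: 6.13
tcp_pos: [0.5627, -0.0546, 0.1083]
ee_rot: [[-1.0, -0.0, 0.003], [-0.0, 1.0, -0.001], [-0.003, -0.001, -1.0]]
wrist_force: [1.3, -3.1, 5.2]
gripper_width: 0.171
gripper_force: 30.0
```

drive_tool(rows=[{"tx":0.046,"ty":0.021,"tz":0,"ax":0,"ay":0,"az":0,"claw":1.0},{"tx":0.046,"ty":0.02,"tz":0,"ax":0,"ay":0,"az":0,"claw":1.0}])

```text
time_s: 6.3
tcp_pos: [0.5618, -0.0542, 0.1083]
ee_rot: [[-1.0, -0.0, 0.003], [-0.0, 1.0, -0.0], [-0.003, -0.0, -1.0]]
wrist_force: [2.0, -2.8, 5.8]
gripper_width: 0.174
gripper_force: 30.0
```

drive_tool(rows=[{"tx":0.046,"ty":0.02,"tz":0,"ax":0,"ay":0,"az":0,"claw":1.0},{"tx":0.046,"ty":0.02,"tz":0,"ax":0,"ay":0,"az":0,"claw":1.0}])

```text
time_s: 6.47
tcp_pos: [0.5609, -0.0538, 0.1083]
ee_rot: [[-1.0, -0.0, 0.003], [-0.0, 1.0, -0.0], [-0.003, -0.0, -1.0]]
wrist_force: [1.6, -3.0, 4.9]
gripper_width: 0.174
gripper_force: 30.0
```

drive_tool(rows=[{"tx":0.048,"ty":0.02,"tz":0,"ax":0,"ay":0,"az":0,"claw":1.0},{"tx":0.048,"ty":0.019,"tz":0,"ax":0,"ay":0,"az":0,"claw":1.0}])

```text
time_s: 6.63
tcp_pos: [0.5599, -0.0533, 0.1083]
ee_rot: [[-1.0, -0.0, 0.003], [-0.0, 1.0, -0.0], [-0.003, -0.0, -1.0]]
wrist_force: [2.4, -3.0, 4.7]
gripper_width: 0.174
gripper_force: 30.0
```

drive_tool(rows=[{"tx":0.049,"ty":0.019,"tz":0,"ax":0,"ay":0,"az":0,"claw":1.0},{"tx":0.049,"ty":0.018,"tz":0,"ax":0,"ay":0,"az":0,"claw":1.0}])

```text
time_s: 6.8
tcp_pos: [0.559, -0.0529, 0.1082]
ee_rot: [[-1.0, -0.0, 0.003], [-0.0, 1.0, -0.0], [-0.003, -0.0, -1.0]]
wrist_force: [2.3, -2.7, 4.1]
gripper_width: 0.173
gripper_force: 30.0
```

drive_tool(rows=[{"tx":0.05,"ty":0.018,"tz":0,"ax":0,"ay":0,"az":0,"claw":1.0},{"tx":0.05,"ty":0.017,"tz":0,"ax":0,"ay":0,"az":0,"claw":1.0}])

```text
time_s: 6.97
tcp_pos: [0.558, -0.0525, 0.1083]
ee_rot: [[-1.0, -0.0, 0.003], [-0.0, 1.0, -0.0], [-0.003, -0.0, -1.0]]
wrist_force: [3.0, -1.9, 4.5]
gripper_width: 0.174
gripper_force: 30.0
```

drive_tool(rows=[{"tx":0.05,"ty":0.017,"tz":0,"ax":0,"ay":0,"az":0,"claw":1.0},{"tx":0.05,"ty":0.016,"tz":0,"ax":0,"ay":0,"az":0,"claw":1.0}])

```text
time_s: 7.13
tcp_pos: [0.557, -0.0522, 0.1082]
ee_rot: [[-1.0, -0.0, 0.003], [-0.0, 1.0, -0.0], [-0.003, -0.0, -1.0]]
wrist_force: [2.5, -2.8, 5.2]
gripper_width: 0.177
gripper_force: 30.0
```

drive_tool(rows=[{"tx":0.05,"ty":0.016,"tz":0,"ax":0,"ay":0,"az":0,"claw":1.0},{"tx":0.05,"ty":0.016,"tz":0,"ax":0,"ay":0,"az":0,"claw":1.0}])

```text
time_s: 7.3
tcp_pos: [0.5561, -0.0518, 0.1082]
ee_rot: [[-1.0, -0.0, 0.003], [-0.0, 1.0, -0.0], [-0.003, -0.0, -1.0]]
wrist_force: [2.8, -2.6, 5.3]
gripper_width: 0.176
gripper_force: 30.0
```

drive_tool(rows=[{"tx":0.051,"ty":0.016,"tz":0,"ax":0,"ay":0,"az":0,"claw":1.0},{"tx":0.051,"ty":0.015,"tz":0,"ax":0,"ay":0,"az":0,"claw":1.0}])

```text
time_s: 7.47
tcp_pos: [0.5551, -0.0515, 0.1083]
ee_rot: [[-1.0, -0.0, 0.003], [-0.0, 1.0, -0.0], [-0.003, -0.0, -1.0]]
wrist_force: [2.7, -2.9, 4.5]
gripper_width: 0.172
gripper_force: 30.0
```

drive_tool(rows=[{"tx":0.051,"ty":0.015,"tz":0,"ax":0,"ay":0,"az":0,"claw":1.0},{"tx":0.051,"ty":0.014,"tz":0,"ax":0,"ay":0,"az":0,"claw":1.0}])

```text
time_s: 7.63
tcp_pos: [0.5545, -0.0513, 0.1083]
ee_rot: [[-1.0, -0.0, 0.004], [-0.0, 1.0, -0.0], [-0.004, -0.0, -1.0]]
wrist_force: [4.9, -4.2, 3.3]
gripper_width: 0.176
gripper_force: 30.0
```

Contact: the force jumped and the travel shortened. I hold and read.

drive_tool(rows=[{"tx":0,"ty":0,"tz":0,"ax":0,"ay":0,"az":0,"claw":1.0},{"tx":0,"ty":0,"tz":0,"ax":0,"ay":0,"az":0,"claw":1.0}])

```text
time_s: 7.8
tcp_pos: [0.5545, -0.0513, 0.1083]
ee_rot: [[-1.0, -0.0, 0.004], [-0.0, 1.0, -0.0], [-0.004, -0.0, -1.0]]
wrist_force: [3.6, -3.2, 3.9]
gripper_width: 0.176
gripper_force: 30.0
```

drive_tool(rows=[{"tx":0.05,"ty":0.014,"tz":0,"ax":0,"ay":0,"az":0,"claw":1.0},{"tx":0,"ty":0,"tz":0,"ax":0,"ay":0,"az":0,"claw":1.0}])

```text
time_s: 7.97
tcp_pos: [0.5544, -0.0513, 0.1083]
ee_rot: [[-1.0, -0.0, 0.005], [-0.0, 1.0, -0.0], [-0.005, -0.0, -1.0]]
wrist_force: [6.2, -4.3, 3.5]
gripper_width: 0.172
gripper_force: 30.0
```

Firm stop confirmed: 0.5 mm of command gave about 3 N with almost no travel. It is about 4 N above running, so I hold for over half a second.

drive_tool(rows=[{"tx":0,"ty":0,"tz":0,"ax":0,"ay":0,"az":0,"claw":1.0},{"tx":0,"ty":0,"tz":0,"ax":0,"ay":0,"az":0,"claw":1.0},{"tx":0,"ty":0,"tz":0,"ax":0,"ay":0,"az":0,"claw":1.0},{"tx":0,"ty":0,"tz":0,"ax":0,"ay":0,"az":0,"claw":1.0},{"tx":0,"ty":0,"tz":0,"ax":0,"ay":0,"az":0,"claw":1.0},{"tx":0,"ty":0,"tz":0,"ax":0,"ay":0,"az":0,"claw":1.0}])

```text
time_s: 8.47
tcp_pos: [0.5545, -0.0513, 0.1083]
ee_rot: [[-1.0, -0.0, 0.005], [-0.0, 1.0, -0.0], [-0.005, -0.0, -1.0]]
wrist_force: [5.3, -4.4, 3.4]
gripper_width: 0.173
gripper_force: 30.0
```

drive_tool(rows=[{"tx":-0.386,"ty":-0.124,"tz":0,"ax":0,"ay":0,"az":0,"claw":1.0},{"tx":-0.375,"ty":-0.154,"tz":0,"ax":0,"ay":0,"az":0,"claw":1.0},{"tx":-0.362,"ty":-0.184,"tz":0,"ax":0,"ay":0,"az":0,"claw":1.0},{"tx":-0.345,"ty":-0.212,"tz":0,"ax":0,"ay":0,"az":0,"claw":1.0},{"tx":-0.328,"ty":-0.24,"tz":0,"ax":0,"ay":0,"az":0,"claw":1.0},{"tx":-0.307,"ty":-0.264,"tz":0,"ax":0,"ay":0,"az":0,"claw":1.0},{"tx":-0.285,"ty":-0.288,"tz":0,"ax":0,"ay":0,"az":0,"claw":1.0},{"tx":-0.261,"ty":-0.31,"tz":0,"ax":0,"ay":0,"az":0,"claw":1.0}])

```text
time_s: 9.13
tcp_pos: [0.5787, -0.0676, 0.1082]
ee_rot: [[-1.0, 0.0, 0.0], [0.0, 1.0, 0.002], [-0.0, 0.002, -1.0]]
wrist_force: [-0.2, 3.1, 8.2]
gripper_width: 0.175
gripper_force: 30.0
```

drive_tool(rows=[{"tx":-0.236,"ty":-0.33,"tz":0,"ax":0,"ay":0,"az":0,"claw":1.0},{"tx":-0.208,"ty":-0.348,"tz":0,"ax":0,"ay":0,"az":0,"claw":1.0},{"tx":-0.138,"ty":-0.271,"tz":0,"ax":0,"ay":0,"az":0,"claw":1.0},{"tx":0,"ty":0,"tz":0,"ax":0,"ay":0,"az":0,"claw":1.0},{"tx":0,"ty":0,"tz":0,"ax":0,"ay":0,"az":0,"claw":1.0}])

```text
time_s: 9.55
tcp_pos: [0.585, -0.0776, 0.1082]
ee_rot: [[-1.0, 0.0, 0.001], [0.0, 1.0, 0.001], [-0.001, 0.001, -1.0]]
wrist_force: [0.3, 0.7, 7.3]
gripper_width: 0.174
gripper_force: 30.0
```

```bash
cat > ang.py <<'E'
from m import *
import sys
c=np.array([.5393,-.0998])
s=sense();d=s["tcp_pos"][:2]-c;print(s["time_s"],s["tcp_pos"],np.hypot(*d),np.arctan2(d[1],d[0]),s["wrist_force"])
p,_=capture("wrist");cv2.imwrite(f"pics/{sys.argv[1]}.png",p[:,:,::-1])
P=camera_params("wrist");R,t=wristRt(P,s)
m=red(p);v,u=np.nonzero(m)
def A(z,r0,r1,mask):
    v,u=np.nonzero(mask);X=toplane(P,np.c_[u,v],z,R,t)[:,:2]-c;r=np.hypot(*X.T);k=(r>r0)&(r<r1)&(X[:,0]<.01);X=X[k]
    if len(X)<5:return None
    a=np.unwrap(np.arctan2(-X[:,1],-X[:,0]));return len(X),a.mean().round(4),a.std().round(4)
print("pointer",A(.04,.0915,.106,m),"line",A(.048,.064,.0885,m))
h=cv2.cvtColor(p,cv2.COLOR_RGB2HSV)
print("white",A(.097,.022,.056,(h[...,1]<60)&(h[...,2]>140)))
E
python3 ang.py w5
```

```text
9.55 [ 0.58499402 -0.07761964  0.10820933] 0.05079283171243669 0.45190808811359073 [0.27965387 0.65112388 7.32560188]
pointer (219, np.float64(0.3117), np.float64(0.02)) line (143, np.float64(0.4404), np.float64(0.0417))
white (387, np.float64(0.423), np.float64(0.029))
```

View pics/w5.png

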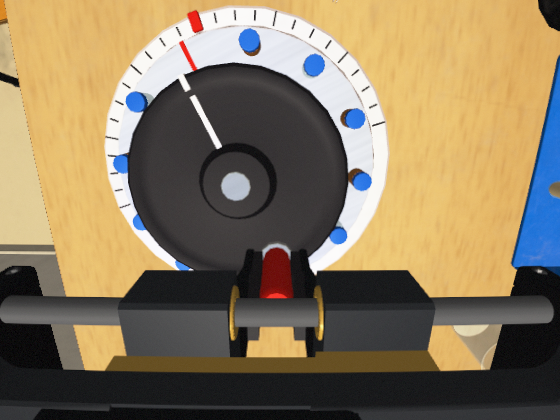

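The red line (188,56) and white line (200,110) are aligned with each other, so the slack is taken up. They stand about 0.13 rad short of the pointer (195,21). I go most of the way.

drive_tool(rows=[{"tx":-0.08,"ty":-0.17,"tz":0,"ax":0,"ay":0,"az":0,"claw":1.0},{"tx":-0.075,"ty":-0.175,"tz":0,"ax":0,"ay":0,"az":0,"claw":1.0},{"tx":-0.06,"ty":-0.155,"tz":0,"ax":0,"ay":0,"az":0,"claw":1.0},{"tx":0,"ty":0,"tz":0,"ax":0,"ay":0,"az":0,"claw":1.0},{"tx":0,"ty":0,"tz":0,"ax":0,"ay":0,"az":0,"claw":1.0}])

```text
time_s: 10.02
tcp_pos: [0.587, -0.0823, 0.1082]
ee_rot: [[-1.0, 0.0, 0.001], [0.0, 1.0, 0.001], [-0.001, 0.001, -1.0]]
wrist_force: [0.0, 1.6, 7.5]
gripper_width: 0.175
gripper_force: 30.0
```

```bash
python3 ang.py w6
python3 - <<'E'
from m import *
p=cv2.imread("pics/w6.png");cv2.imwrite("pics/w6c.png",cv2.resize(p[0:230,90:370],None,fx=2.6,fy=2.6,interpolation=cv2.INTER_CUBIC))
E
```

```text
10.0167 [ 0.58698662 -0.08229971  0.10824061] 0.05079639088424435 0.3517256400886097 [0.01241335 1.60405566 7.54756953]
pointer (218, np.float64(0.3112), np.float64(0.0196)) line (144, np.float64(0.3433), np.float64(0.0101))
white (397, np.float64(0.3262), np.float64(0.0287))
```

View pics/w6c.png

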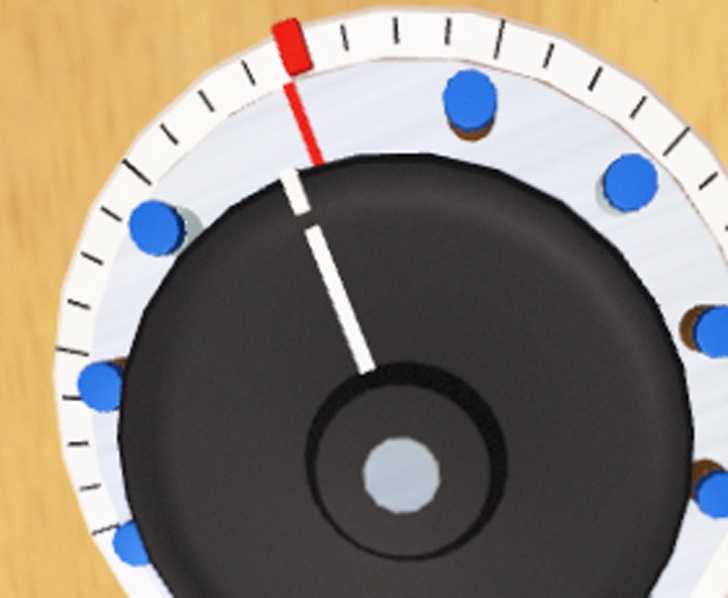

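drive_tool(rows=[{"tx":-0.02,"ty":-0.055,"tz":0,"ax":0,"ay":0,"az":0,"claw":1.0},{"tx":-0.018,"ty":-0.055,"tz":0,"ax":0,"ay":0,"az":0,"claw":1.0},{"tx":-0.015,"ty":-0.04,"tz":0,"ax":0,"ay":0,"az":0,"claw":1.0},{"tx":0,"ty":0,"tz":0,"ax":0,"ay":0,"az":0,"claw":1.0},{"tx":0,"ty":0,"tz":0,"ax":0,"ay":0,"az":0,"claw":1.0}])

```text
time_s: 10.48
tcp_pos: [0.5874, -0.0836, 0.1082]
ee_rot: [[-1.0, 0.0, 0.001], [0.0, 1.0, 0.002], [-0.001, 0.002, -1.0]]
wrist_force: [0.6, 2.6, 8.2]
gripper_width: 0.173
gripper_force: 30.0
```

```bash
python3 ang.py w7
```

```text
10.4833 [ 0.58741463 -0.08358725  0.10823693] 0.05077274126972095 0.3250117504347671 [0.56744045 2.59891929 8.22801961]
pointer (221, np.float64(0.3118), np.float64(0.02)) line (144, np.float64(0.3175), np.float64(0.01))
white (400, np.float64(0.302), np.float64(0.0286))
```

drive_tool(rows=[{"tx":-0.01,"ty":-0.028,"tz":0,"ax":0,"ay":0,"az":0,"claw":1.0},{"tx":0,"ty":0,"tz":0,"ax":0,"ay":0,"az":0,"claw":1.0},{"tx":0,"ty":0,"tz":0,"ax":0,"ay":0,"az":0,"claw":1.0}])

```text
time_s: 10.78
tcp_pos: [0.5875, -0.0838, 0.1082]
ee_rot: [[-1.0, 0.0, 0.001], [0.0, 1.0, 0.002], [-0.001, 0.002, -1.0]]
wrist_force: [-1.7, 3.4, 8.4]
gripper_width: 0.175
gripper_force: 30.0
```

```bash
python3 ang.py w8
```

```text
10.7833 [ 0.58749424 -0.08379734  0.10822727] 0.05078159079846611 0.32059063725871245 [-1.667808    3.44940691  8.43869711]
pointer (219, np.float64(0.3114), np.float64(0.0198)) line (145, np.float64(0.3123), np.float64(0.0101))
white (401, np.float64(0.2963), np.float64(0.0288))
```

Aligned to about 0.001 rad. I release and lift.

drive_tool(rows=[{"tx":0,"ty":0,"tz":0,"ax":0,"ay":0,"az":0,"claw":1.8},{"tx":0,"ty":0,"tz":0,"ax":0,"ay":0,"az":0,"claw":3},{"tx":0,"ty":0,"tz":0,"ax":0,"ay":0,"az":0,"claw":5},{"tx":0,"ty":0,"tz":0,"ax":0,"ay":0,"az":0,"claw":5},{"tx":0,"ty":0,"tz":0,"ax":0,"ay":0,"az":0,"claw":5},{"tx":0,"ty":0,"tz":0,"ax":0,"ay":0,"az":0,"claw":5}])

```text
time_s: 11.33
tcp_pos: [0.5868, -0.0853, 0.1069]
ee_rot: [[-1.0, 0.001, -0.001], [0.001, 1.0, 0.0], [0.001, 0.0, -1.0]]
wrist_force: [-1.2, -0.4, -0.0]
gripper_width: 0.5
gripper_force: 0.0
```

```bash
python3 ang.py w9;python3 - <<'E'
from m import *
p=cv2.imread("pics/w9.png");cv2.imwrite("pics/w9c.png",cv2.resize(p[0:300,90:400],None,fx=2,fy=2,interpolation=cv2.INTER_CUBIC))
E
```

```text
11.3333 [ 0.58682912 -0.08527641  0.10694631] 0.04969861506987591 0.29656128483867034 [-1.23777618e+00 -4.20464834e-01 -1.22872386e-03]
pointer (220, np.float64(0.3115), np.float64(0.0196)) line (147, np.float64(0.3126), np.float64(0.0102))
white (407, np.float64(0.2976), np.float64(0.0287))
```

View pics/w9c.png

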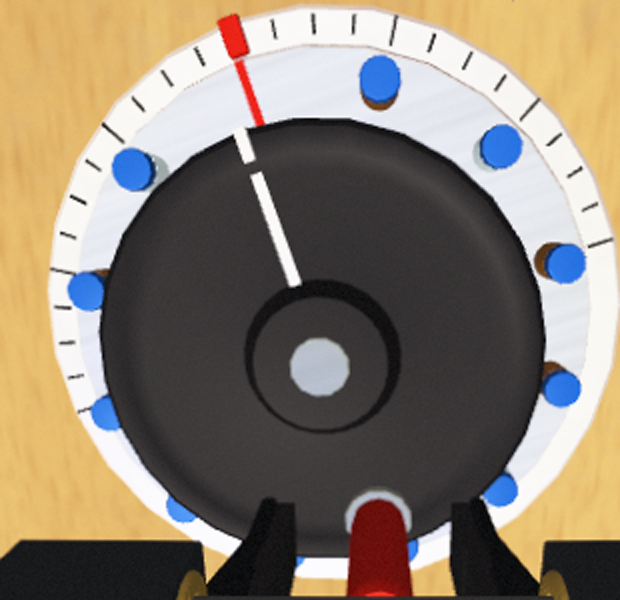

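The fingers are clear on both sides of the pin (375,540); the pointer (233,35), red line (250,92) and white line stay lined up. I lift away.

drive_tool(rows=[{"tx":0,"ty":0,"tz":-1,"ax":0,"ay":0,"az":0,"claw":5},{"tx":0,"ty":0,"tz":-2.5,"ax":0,"ay":0,"az":0,"claw":5},{"tx":0,"ty":0,"tz":-3,"ax":0,"ay":0,"az":0,"claw":5},{"tx":0,"ty":0,"tz":-3,"ax":0,"ay":0,"az":0,"claw":5},{"tx":0,"ty":0,"tz":-3,"ax":0,"ay":0,"az":0,"claw":5},{"tx":0,"ty":0,"tz":-3,"ax":0,"ay":0,"az":0,"claw":5},{"tx":0,"ty":0,"tz":-2,"ax":0,"ay":0,"az":0,"claw":5},{"tx":0,"ty":0,"tz":0,"ax":0,"ay":0,"az":0,"claw":5},{"tx":0,"ty":0,"tz":0,"ax":0,"ay":0,"az":0,"claw":5},{"tx":0,"ty":0,"tz":0,"ax":0,"ay":0,"az":0,"claw":5}])

```text
time_s: 12.22
tcp_pos: [0.5866, -0.0851, 0.2821]
ee_rot: [[-1.0, 0.001, -0.001], [0.001, 1.0, 0.001], [0.001, 0.001, -1.0]]
wrist_force: [-0.6, -0.3, -0.2]
gripper_width: 0.575
gripper_force: 0.0
```

```bash
python3 ang.py w10; python3 -c "
from m import *
s=sense();p,_=capture('wrist');meas(p,s)"
```

```text
12.2167 [ 0.58664983 -0.08512778  0.28214512] 0.049570964542470855 0.3004857091172667 [-0.57320408 -0.32596529 -0.22522819]
pointer (66, np.float64(0.3102), np.float64(0.0206)) line (49, np.float64(0.3132), np.float64(0.0097))
white (110, np.float64(0.3061), np.float64(0.0304))
base [ 0.5390396  -0.09968548] 0.10276518110404788
wheel [ 0.53759325 -0.09996057] 0.05864802554917743
red [233  54   9  12  64] [237.7  59.8] [ 4.457000e-01 -1.298000e-01  9.810000e-02 -1.621038e+02] [ 4.468000e-01 -1.289000e-01  9.680000e-02 -1.623947e+02] [ 4.607000e-01 -1.182000e-01  8.050000e-02 -1.667404e+02]
red [239  67   9  22  55] [242.8  77.8] [ 4.653000e-01 -1.244000e-01  7.780000e-02 -1.614932e+02] [ 4.660000e-01 -1.236000e-01  7.680000e-02 -1.618643e+02] [ 4.751000e-01 -1.141000e-01  6.550000e-02 -1.672681e+02]
red [269 185  17  24 305] [277.4 196.6] [ 0.6093 -0.0836  0.0721 12.8642] [ 0.6072 -0.0837  0.07   13.2212] [ 0.5813 -0.0841  0.045  20.2497]
white 99 -162.23269677056834
```

All three agree to within about 0.3°, so I hand in.

```bash
python3 -c "
from station import *
print(finish_job())"
```

```text
the job is handed in; nothing more can be done
None
```

The job is handed in: I cranked the carousel anticlockwise until it rested on the hidden stop at about 4 N over the running load, held it there at least half a second, then brought it back clockwise. The red line, pointer and white line agree within about 0.4°; the crank is released, the arm is clear and nothing else was touched.

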